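Rattle-check the emptied parts tin on the RF bench

TASK

The closed blue tin should be empty by now, but a part may have been left inside. Lift it well clear of everything, rock it clearly one way and then the other (about 30 degrees each), and feel for a part sliding about or for extra weight; then set it down flat (do not drop it) and let go, in the white tray if it is empty or in the red tray if something is still inside. Leave the grey tin where it stands.

Things in the scene. Friction and masses are not known exactly. Their poses are not given: they have to be found in the camera images.
- blue_tin_center (a point): Centre, 25 mm above the underside, of the closed rigid tin with blue sides and a metal lid with blue panel: 110 mm long (x axis) x 56 wide (y) x 50 high (z, up), standing on the bench. 130 to 170 g empty; a part left inside is a loose 50 mm brass block of 260 to 340 g that slides about 25 mm either way along the length. Grasp from above across the width: 25 mm is free on either side.
- grey_tin_center (a point): Centre (half-way up) of another closed tin of the same shape and size, 110 x 56 x 50 mm, with grey sides and a grey panel on the lid. Not part of the job: leave it standing.
- white_tray: White open tray for empty tins, fixed to the bench: 190 x 190 mm outside (along its x and y axes), rim 14 mm high, walls and floor 4 mm thick. The origin is the centre of its underside, at bench height; the inner floor is 4 mm above it and its z axis is up.
- red_tray: Red open tray for tins that still hold something, fixed to the bench: same shape and sizes as the white tray, 190 x 190 mm, rim 14 mm, inner floor 4 mm above the origin, which is the centre of its underside.
Mind the look-alikes: they are no part of the job. Leave any black or orange look-alike of the part that bears blue_tin_center alone.

How it is judged:
On the way, in this order (a step that is already met when the one before it is completed fails the run):
1. the blue tin is lifted at least 40 mm (height (world z) of blue_tin_center above 0.065 m), for 0.1 s.
2. in the air, it is tipped by more than 15 degrees (angle between blue_tin_center's own z axis and vertical above 0.26 rad and height (world z) of blue_tin_center above 0.05 m), for 0.05 s.
3. still in the air, it passes back through level (within 8 degrees) (angle between blue_tin_center's own z axis and vertical below 0.14 rad and height (world z) of blue_tin_center above 0.05 m), for 0.02 s.
4. in the air, it is tipped by more than 15 degrees once more (all of step 2), for 0.05 s.
At the end, for the whole second after the job is handed in: The blue tin rests flat (within about 6 degrees) on the floor of a tray, its centre within 75 mm of that tray's centre: the white tray if it is empty (it presses on the tray with less than 2.7 N), the red tray if a part is still inside (more than 2.7 N). It is released and at rest (angle between blue_tin_center's own z axis and vertical below 0.1 rad and height (world z) of blue_tin_center below 0.033 m and linear speed of blue_tin below 0.03 m/s and ((horizontal distance between blue_tin_center and white_tray below 0.075 m and contact force between blue_tin and white_tray between 0.5 and 2.7 N) or (horizontal distance between blue_tin_center and red_tray below 0.075 m and contact force between blue_tin and red_tray above 2.7 N))); the robot touches nothing.
It fails at once if the grey tin is moved by more than 20 mm (distance of grey_tin_center from where it was at the start of the episode above 0.02 m).
It fails at once if the blue tin is dropped (it falls at over 0.6 m/s, some 20 mm of free fall, outside the fingers) (linear speed of blue_tin above 0.6 m/s and contact force between blue_tin and the fingers below 0.1 N).
It also fails if it takes over 42 s, if anything falls off the work surface, if the arm or the gripper's body presses on something with over 40 N, if the wrist force passes 120 N, or if a joint passes its speed limit or range.

ROBOT

A 6-joint arm with a two-finger parallel gripper is mounted at the origin on the work surface. World frame = base frame: x ahead of the robot, y to its left, z up, the work surface at z = 0. Lengths are in m, angles in rad, forces in N, time in s.
With the tool pointing down it reaches from about 0.35 to 0.875 m from the base axis. Payload 4.2 kg.
Tool frame: the origin (TCP) lies between the finger pads; the fingertips stand 17 mm ahead of it and the grasp point (between the pads) lies 2 mm behind it; z points along the fingers, y is the direction in which the jaws open and shut (so a half turn about z gives the same grasp; the last joint's range is limited). The gripper opens to 85 mm and grips with 20 to 120 N. Pads are 22 mm wide; open, the fingers measure 114 mm over their backs; the gripper's body (76 mm by 85 mm) begins 54 mm behind the grasp point. The pads swing forward as they close: fully open they stand 13 mm farther back than shut.
Start: joints at [-1.087, 0.385, 0.008, 0, -1.194, -0.259], TCP at [0.139, -0.609, 0.228] pointing down, gripper open.
Joint ranges: [-3.14, 3.14], [-1.21, 2.06], [-1.07, 1.41], [-3.16, 2.05], [-2.99, -0.16], [-3.1, 3.1]. Speed limits (rad/s): [2.79, 2.79, 3.14, 3.14, 3.14, 3.14].

INTERFACE

Orientations are given as a unit quaternion [x, y, z, w].
In Python, from cell import robot gives the robot as it stands.
- The arm moves only by the shell command python3 -m jog 'ROWS' [OPENING] [FORCE]. ROWS is JSON, a list of rows, each an object with "dp": the shift along the tool's x, y, z in mm, a list of three; "angular": the turn, a rotation vector about the tool's x, y, z in degrees, a list of three. In form: [{"dp": [tx, ty, tz], "angular": [ax, ay, az]}, ...]. A call has 1 to 10 rows; each row is the pose to reach, as a shift and turn from the pose commanded when the call began, along the tool's axes at that moment; what a row does not reach only later rows make up. A row lasts 1/8 s, in which the tool goes at most 62.5 mm and 10.7 degrees, less where a joint would pass 70% of its speed; a pose out of reach is approached as far as the arm can. A call with a gripper value outside its range is refused whole. OPENING is the finger opening in mm, from 0 to 85.4, set as the call begins (- or left out, the last holds). The fingers move at their own pace and stop on an object; FORCE is the grip in N (left out, the last holds). Time passes only in rows, so rows that repeat a pose let the fingers close. It gives the time, the measured TCP pose, the force and the opening at its end, in the units of the state.
- robot.read_state(): the state, without advancing time (a new reading comes with each control period).
- robot.snapshot(name): name is "scene" or "top" or "wrist"; returns a dict with "pixels" (384x512x3 uint8, red, green, blue), "depth" (384x512 float32, m along the optical axis (not along the pixel's ray), 0 where there is no reading), "camera_matrix" (3x3 intrinsics, pixels), "eye" and "orientation" of the camera in the world; the wrist camera has in their place "hand_eye" (4x4, takes a point from camera to tool coordinates, whose origin is the TCP and whose axes are the flange's). Camera axes: x right, y down, z forward; pixel columns grow to the right and rows downward; lengths in m; the calibration is good to about 2 mm. A picture is of the moment at which its call begins: read the wrist's pose just before it.
- robot.sign_off(): hands the job in, once; it reports no verdict.
The state is a dict: "clock": time; "q": joint angles; "joint_vel": joint speeds; "tau": joint torques, N m; "ee_pos": TCP position; "eef_rot": TCP orientation; "ft_force": force on the tool from outside, world axes, zero at the start; "torque": the same for the moment, N m; "width": opening from 0.0 (shut) to 1.0 (fully open).
Only numpy, scipy, OpenCV 4.12 (cv2) and the standard library are available. Lean on these libraries where they do the work, as an engineer would, in place of code of your own. Each camera call takes 0.05 s, during which the arm holds its last target.

## Working session

There is one attempt and no reset: what is moved stays moved. The work goes in short steps, Python scripts to look and compute and a shell command to move; the robot and the scene stay as the last step left them, time stands still between calls to the robot, and variables do not carry over. Pictures are saved under pics/ and viewed, and the job is handed in when it is done.

```bash
mkdir -p pics; ls; cat > h.py <<'E'
import numpy as np,cv2
from scipy.spatial.transform import Rotation as R
from cell import robot
def save(name,fn):
    s=robot.snapshot(name); cv2.imwrite('pics/'+fn,s['pixels'][...,::-1]); np.savez('pics/'+fn+'.npz',**s); return s
def pts(s):
    K=np.array(s['camera_matrix']);d=s['depth'];v,u=np.mgrid[:d.shape[0],:d.shape[1]]
    P=np.stack([(u-K[0,2])/K[0,0]*d,(v-K[1,2])/K[1,1]*d,d],-1)
    o=np.array(s['orientation']); M=o if o.shape==(3,3) else R.from_quat(o).as_matrix()
    return P@M.T+np.array(s['eye'])
E
python3 - <<'E'
from h import *
st=robot.read_state();print(st)
for n in('top','scene'):
    s=save(n,n+'1.png');print(n,s['camera_matrix'],s['eye'],s['orientation'])
E
```

```text
pics
{'clock': 0.0, 'q': array([-1.08741383e+00,  3.85550857e-01,  6.61978411e-03, -4.95209256e-04,
       -1.19398097e+00, -2.58610447e-01]), 'joint_vel': array([ 0.00055685, -0.0004641 ,  0.00187385,  0.00155243,  0.00133027,
        0.00166701]), 'tau': array([-2.95223754e-04, -3.92291415e+01,  1.88396251e+01,  4.18623805e+00,
       -4.79379989e-03, -8.59410420e-06]), 'ee_pos': array([ 0.13919562, -0.60869907,  0.22722322]), 'eef_rot': array([-1.12058746e-01,  9.93700994e-01,  1.06932247e-03, -1.69040711e-04]), 'ft_force': array([-0.41909332, -0.4936228 ,  0.68323794]), 'torque': array([-0.01683603,  0.03239345,  0.00323519]), 'width': 0.9984320208198323}
top [[460.00088051   0.         254.72062789]
 [  0.         460.00088051 190.36996709]
 [  0.           0.           1.        ]] [ 0.30562176 -0.01437662  1.29065185] [ 0.70977754 -0.69870556  0.05767538 -0.06855609]
scene [[492.22038912   0.         261.38803539]
 [  0.         492.22038912 197.34346511]
 [  0.           0.           1.        ]] [1.07822078 0.09838721 1.0064328 ] [ 0.63084607  0.7321729  -0.19761556 -0.16402493]
```

View pics/top1.png

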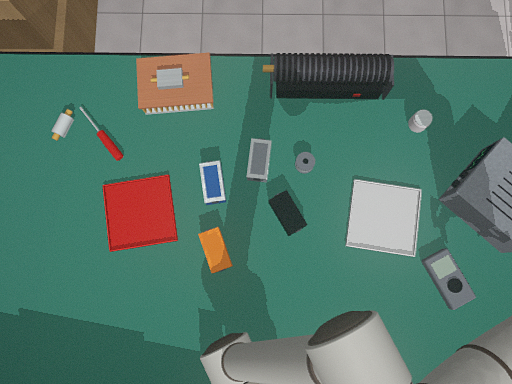

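View pics/scene1.png

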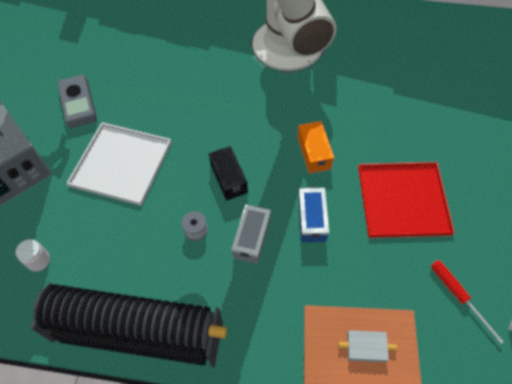

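Candidates in the top view are the blue-panel tin (212,182), grey tin (259,159), black look-alike (287,212) and orange look-alike (215,250). The red tray is at (140,212) and the white tray at (384,217). By the description I choose (212,182). Next I'll measure it and check a close crop.

```bash
python3 - <<'E'
from h import *
for n in('top','scene'):
    s=dict(np.load(f'pics/{n}1.png.npz'));P=pts(s)
    hsv=cv2.cvtColor(s['pixels'],cv2.COLOR_RGB2HSV)
    print(n,'bench z',np.median(P[...,2][100:300,20:480]))
    def rect(m,l):
        k,lab,stt,_=cv2.connectedComponentsWithStats(m.astype(np.uint8))
        for i in range(1,k):
            if stt[i,4]<250: continue
            Q=P[lab==i]; r=cv2.minAreaRect((Q[:,:2]*1000).astype(np.float32))
            print(l,stt[i],np.round(r,1) if 0 else [np.round(x,1) for x in r],'z',np.round(np.percentile(Q[:,2],[5,50,95]),4),np.round(Q[:,:2].mean(0),3))
    z=P[...,2]; X=P[...,0];Y=P[...,1]
    rect((z>.035)&(z<.06)&(X>.25)&(abs(Y)<.5),'tops')
    H,S,V=hsv[...,0],hsv[...,1],hsv[...,2]
    rect(((H<8)|(H>172))&(S>150)&(z<.03)&(z>-.02),'red')
    rect((S<40)&(V>130)&(z<.03)&(z>-.02)&(X>.1)&(X<.7)&(abs(Y)<.6),'white')
s=np.load('pics/top1.png.npz')['pixels'][120:290,180:320]
cv2.imwrite('pics/crop1.png',cv2.resize(s,None,fx=4,fy=3.5,interpolation=cv2.INTER_CUBIC)[...,::-1])
E
```

```text
top bench z 0.0012898033540625908
tops [276  82 107  14 601] [array([ 827.3, -198.7]), array([300.1,  28.9]), np.float64(89.2)] z [0.0372 0.055  0.0597] [ 0.82 -0.2 ]
tops [246 138  25  43 829] [array([620.3,  -2.3]), array([ 57. , 118.1]), np.float64(84.0)] z [0.0463 0.0509 0.0548] [ 0.618 -0.002]
tops [296 152  19  19 281] [array([ 617. , -131.8]), array([52.6, 52.6]), np.float64(22.6)] z [0.0365 0.0404 0.0448] [ 0.617 -0.132]
tops [199 161  26  43 853] [array([553.6, 126.2]), array([118.6,  57.4]), np.float64(9.3)] z [0.0465 0.051  0.055 ] [0.552 0.126]
tops [268 190  39  45 880] [array([471.2, -82.8]), array([116.6,  57.6]), np.float64(31.2)] z [0.0464 0.0505 0.0546] [ 0.471 -0.083]
tops [198 227  34  47 910] [array([366.6, 112.5]), array([117.1,  57.3]), np.float64(21.1)] z [0.0465 0.0507 0.055 ] [0.366 0.112]
red [ 97 130  26  31 282] [array([663.3, 427.8]), array([101.4,  23.9]), np.float64(39.4)] z [0.0158 0.0242 0.0289] [0.66  0.425]
red [ 103  175   75   77 4541] [array([471.2, 331.5]), array([193.7, 190.2]), np.float64(10.3)] z [0.0004 0.005  0.0134] [0.469 0.333]
white [ 
[... 820 characters left out ...]
0.04   0.0432] [ 0.618 -0.132]
tops [ 18 240  27  26 273] [array([ 745.3, -450.5]), array([36.9, 50.4]), np.float64(63.6)] z [0.0369 0.0511 0.0598] [ 0.749 -0.446]
tops [ 51 332 155  31 742] [array([ 900.5, -197.4]), array([ 22.1, 298.1]), np.float64(2.1)] z [0.0374 0.0568 0.0598] [ 0.903 -0.186]
red [ 359  163   95   74 5972] [array([469.5, 331.3]), array([193.2, 190.7]), np.float64(9.9)] z [0.001  0.0043 0.0131] [0.471 0.333]
red [432 261  38  42 549] [array([663.6, 427. ]), array([98.2, 24.2]), np.float64(40.2)] z [0.0149 0.0232 0.0272] [0.666 0.426]
white [  67  123  104   81 5182] [array([ 461.3, -356.1]), array([201.9, 203.2]), np.float64(81.8)] z [0.001  0.0044 0.0134] [ 0.466 -0.355]
```

View pics/crop1.png

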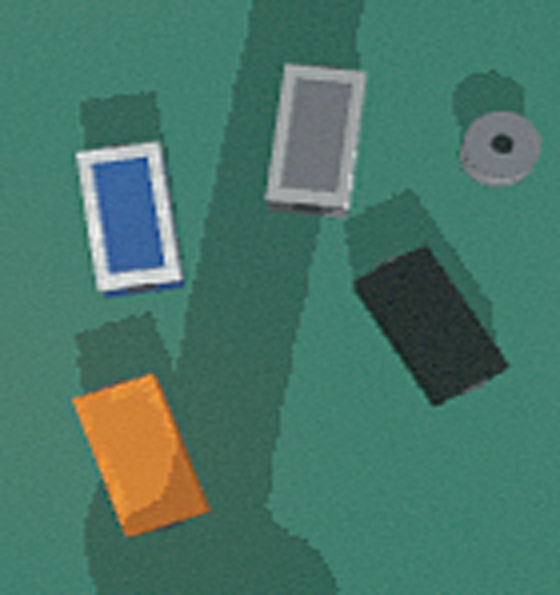

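The crop shows one tin with a blue panel and blue side, at (212,182) in the top image. It is at (0.554, 0.126) with its top at z = 0.050, its long axis is at +9.5°, and its size matches. I'll move above it first.

```bash
cat >> h.py <<'E'
def delta(p,yaw_long=None):
    st=robot.read_state();M=R.from_quat(st['eef_rot']).as_matrix()
    d=M.T@(np.array(p)-st['ee_pos'])*1000
    print('t',round(st['clock'],2),'pos',st['ee_pos'].round(4),'dp',d.round(1))
    if yaw_long is not None:
        # tool x along -/+ long axis
        a=np.deg2rad(yaw_long);best=None
        for s in(1,-1):
            x=np.array([np.cos(a)*s,np.sin(a)*s,0]);z=np.array([0,0,-1.]);T=np.stack([x,np.cross(z,x),z],1)
            r=np.rad2deg(R.from_matrix(M.T@T).as_rotvec())
            if best is None or np.linalg.norm(r)<np.linalg.norm(best):best=r
        print('rot',best.round(2))
E
python3 -c "
from h import *
delta([.5535,.126,.15],9.5)"
```

```text
t 0.1 pos [ 0.1392 -0.6088  0.2273] dp [-567.5  623.9   78.5]
rot [ 0.11 -0.01  3.37]
```

```bash
python3 -m jog '[{"dp":[-40,44,0],"angular":[0,0,0]},{"dp":[-80,88,0],"angular":[0,0,0]},{"dp":[-120,132,0],"angular":[0,0,0]},{"dp":[-160,176,0],"angular":[0,0,1]},{"dp":[-200,220,0],"angular":[0,0,1]},{"dp":[-240,264,0],"angular":[0,0,2]},{"dp":[-280,308,0],"angular":[0,0,2]},{"dp":[-320,352,0],"angular":[0,0,3]},{"dp":[-360,396,0],"angular":[0,0,3.4]},{"dp":[-400,440,0],"angular":[0.1,0,3.4]}]' 85 80; python3 -c "
from h import *
delta([.5535,.126,.13],9.5)"
```

```text
clock: 1.35
ee_pos: [0.4316, -0.0892, 0.2284]
eef_rot: [-0.083, 0.997, -0.001, 0.0]
ft_force: [1.7, -0.5, -1.0]
width: 0.995
t 1.35 pos [ 0.4316 -0.0892  0.2284] dp [-155.7  192.3   98.1]
rot [-0.1   0.02 -0.  ]
```

```bash
python3 -m jog '[{"dp":[-35,44,5],"angular":[0,0,0]},{"dp":[-70,88,20],"angular":[0,0,0]},{"dp":[-105,130,45],"angular":[0,0,0]},{"dp":[-140,172,75],"angular":[0,0,0]},{"dp":[-156,192,95],"angular":[0,0,0]},{"dp":[-156,192,98],"angular":[0,0,0]},{"dp":[-156,192,98],"angular":[0,0,0]}]'; python3 - <<'E'
from h import *
delta([.5535,.126,.030],9.5)
st=robot.read_state()
s=save('wrist','w1.png')
print(s['hand_eye'])
T=np.eye(4);T[:3,:3]=R.from_quat(st['eef_rot']).as_matrix();T[:3,3]=st['ee_pos'];C=T@s['hand_eye']
s['eye']=C[:3,3];s['orientation']=C[:3,:3]
P=pts(s);z=P[...,2];m=(z>.044)&(z<.056)&(abs(P[...,0]-.55)<.09)&(abs(P[...,1]-.126)<.06)
r=cv2.minAreaRect((P[m][:,:2]*1000).astype(np.float32));print(r,np.median(z[m]))
E
```

```text
clock: 2.22
ee_pos: [0.553, 0.1232, 0.1298]
eef_rot: [-0.083, 0.997, -0.001, -0.0]
ft_force: [-0.0, -0.3, -0.5]
width: 0.998
t 2.23 pos [0.553  0.1232 0.1298] dp [-1.1  2.9 99.8]
rot [-0.12 -0.06 -0.03]
[[-1.79927428e-04 -9.61956973e-01 -2.73200933e-01  7.02678323e-02]
 [ 9.99999960e-01 -2.32566491e-04  1.60290581e-04  4.62929988e-04]
 [-2.17730024e-04 -2.73200893e-01  9.61956976e-01 -1.44991435e-01]
 [ 0.00000000e+00  0.00000000e+00  0.00000000e+00  1.00000000e+00]]
((552.0936889648438, 125.58767700195312), (117.39263153076172, 57.21164321899414), 9.668069839477539) 0.04971436068648344
```

View pics/w1.png

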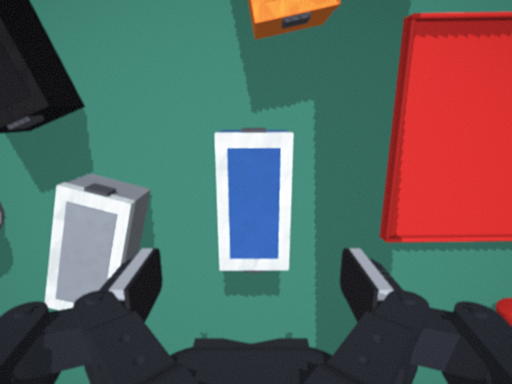

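The wrist view shows the blue tin at (255,200), centred between the open fingers, with the grey tin about 40 mm clear. The wrist measurement (0.552, 0.1256, 9.7°) agrees with the top view, so I'll descend.

```bash
python3 -m jog '[{"dp":[0,2.5,15],"angular":[0,0,0]},{"dp":[0,2.5,35],"angular":[0,0,0]},{"dp":[0,2.5,58],"angular":[0,0,0]},{"dp":[0,2.5,78],"angular":[0,0,0]},{"dp":[0,2.5,93],"angular":[0,0,0]},{"dp":[0,2.5,100],"angular":[0,0,0]},{"dp":[0,2.5,101],"angular":[0,0,0]}]'
python3 -m jog '[{"dp":[0,0,0],"angular":[0,0,0]},{"dp":[0,0,0],"angular":[0,0,0]},{"dp":[0,0,0],"angular":[0,0,0]},{"dp":[0,0,0],"angular":[0,0,0]},{"dp":[0,0,0],"angular":[0,0,0]},{"dp":[0,0,0],"angular":[0,0,0]},{"dp":[0,0,0],"angular":[0,0,0]}]' 40 80
```

```text
clock: 3.15
ee_pos: [0.5531, 0.1259, 0.0288]
eef_rot: [-0.083, 0.997, -0.001, 0.0]
ft_force: [0.1, 0.6, 0.6]
width: 0.998
clock: 4.03
ee_pos: [0.5539, 0.1263, 0.0303]
eef_rot: [-0.083, 0.997, -0.001, 0.001]
ft_force: [-0.8, 0.2, 5.6]
width: 0.635
```

Gripped: the opening stopped at about 55 mm. Lifting.

```bash
python3 -m jog '[{"dp":[0,0,-5],"angular":[0,0,0]},{"dp":[0,0,-20],"angular":[0,0,0]},{"dp":[0,0,-45],"angular":[0,0,0]},{"dp":[0,0,-75],"angular":[0,0,0]},{"dp":[0,0,-105],"angular":[0,0,0]},{"dp":[0,0,-135],"angular":[0,0,0]},{"dp":[0,0,-160],"angular":[0,0,0]},{"dp":[0,0,-175],"angular":[0,0,0]},{"dp":[0,0,-180],"angular":[0,0,0]},{"dp":[0,0,-180],"angular":[0,0,0]}]'
python3 -m jog '[{"dp":[0,0,0],"angular":[0,0,0]},{"dp":[0,0,0],"angular":[0,0,0]},{"dp":[0,0,0],"angular":[0,0,0]},{"dp":[0,0,0],"angular":[0,0,0]}]'
python3 - <<'E'
from h import *
st=robot.read_state();print(st['ft_force'],st['torque'],st['width'])
save('wrist','w2.png')
for i in range(4):
    robot.snapshot('top');st=robot.read_state();print(st['ft_force'].round(2),st['torque'].round(3))
E
```

```text
clock: 5.28
ee_pos: [0.5525, 0.1263, 0.2083]
eef_rot: [-0.083, 0.997, -0.001, -0.001]
ft_force: [-0.1, -0.2, -5.1]
width: 0.63
clock: 5.78
ee_pos: [0.553, 0.1263, 0.2088]
eef_rot: [-0.083, 0.997, -0.001, -0.0]
ft_force: [0.8, -0.4, -3.5]
width: 0.629
[ 0.79112314 -0.36912946 -3.50297258] [0.00105387 0.0261694  0.04130197] 0.6293080470245025
[ 1.12 -1.01 -4.36] [-0.011 -0.069 -0.04 ]
[-0.17 -0.14 -4.02] [ 0.002 -0.029 -0.001]
[-0.11 -0.96 -4.38] [ 0.013 -0.065  0.037]
[ 0.05 -0.13 -4.25] [-0.002 -0.017 -0.002]
```

View pics/w2.png

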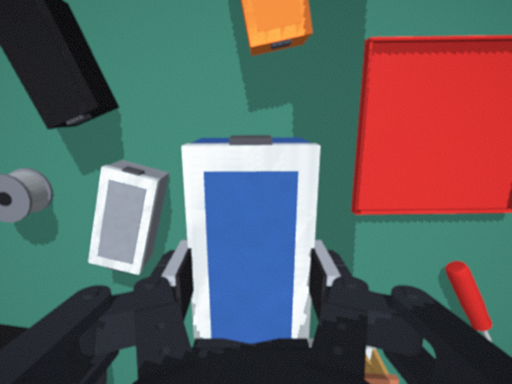

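The tin hangs held between the fingers, and the wrist reads about 4.1 N. An empty tin would give 1.3–1.7 N and a loaded one 3.8–5.0 N. I'll rock it next and watch the moment for sliding.

```bash
H='from h import *
F=[];T=[]
for i in range(8):
    robot.snapshot("top");st=robot.read_state();F.append(st["ft_force"]);T.append(st["torque"])
M=R.from_quat(st["eef_rot"]).as_matrix()
print("F",np.mean(F,0).round(2),"T tool",(np.mean(T,0)@M).round(3),"sd",np.std(T,0).round(3),"tilt",np.rad2deg(np.arccos(-M[2,2])).round(1))'
python3 -c "$H"
python3 -m jog '[{"dp":[0,0,0],"angular":[0,3,0]},{"dp":[0,0,0],"angular":[0,8,0]},{"dp":[0,0,0],"angular":[0,14,0]},{"dp":[0,0,0],"angular":[0,20,0]},{"dp":[0,0,0],"angular":[0,26,0]},{"dp":[0,0,0],"angular":[0,30,0]},{"dp":[0,0,0],"angular":[0,30,0]},{"dp":[0,0,0],"angular":[0,30,0]},{"dp":[0,0,0],"angular":[0,30,0]},{"dp":[0,0,0],"angular":[0,30,0]}]'
python3 -c "$H"
python3 -m jog '[{"dp":[0,0,0],"angular":[0,-4,0]},{"dp":[0,0,0],"angular":[0,-11,0]},{"dp":[0,0,0],"angular":[0,-18,0]},{"dp":[0,0,0],"angular":[0,-25,0]},{"dp":[0,0,0],"angular":[0,-29,0]},{"dp":[0,0,0],"angular":[0,-30,0]},{"dp":[0,0,0],"angular":[0,-30,0]},{"dp":[0,0,0],"angular":[0,-30,0]}]'
python3 -c "$H"
python3 -m jog '[{"dp":[0,0,0],"angular":[0,-4,0]},{"dp":[0,0,0],"angular":[0,-10,0]},{"dp":[0,0,0],"angular":[0,-16,0]},{"dp":[0,0,0],"angular":[0,-22,0]},{"dp":[0,0,0],"angular":[0,-27,0]},{"dp":[0,0,0],"angular":[0,-30,0]},{"dp":[0,0,0],"angular":[0,-30,0]},{"dp":[0,0,0],"angular":[0,-30,0]},{"dp":[0,0,0],"angular":[0,-30,0]},{"dp":[0,0,0],"angular":[0,-30,0]}]'
python3 -c "$H"
python3 -c "
from h import *
save('wrist','w3.png')"
```

```text
F [-0.14 -0.06 -4.39] T tool [ 0.014 -0.046  0.021] sd [0.017 0.026 0.036] tilt 0.1
clock: 7.68
ee_pos: [0.5529, 0.1264, 0.2097]
eef_rot: [-0.08, 0.963, -0.022, -0.257]
ft_force: [0.6, -0.3, -4.9]
width: 0.634
F [-0.07  0.15 -4.41] T tool [ 0.012 -1.684 -0.008] sd [0.031 0.018 0.035] tilt 30.0
clock: 9.07
ee_pos: [0.5534, 0.1264, 0.2086]
eef_rot: [-0.083, 0.997, -0.001, -0.001]
ft_force: [0.8, -0.1, -4.8]
width: 0.631
F [-0.01 -0.02 -4.77] T tool [-0.001 -0.018 -0.007] sd [0.016 0.022 0.023] tilt 0.1
clock: 10.72
ee_pos: [0.5538, 0.1269, 0.2094]
eef_rot: [-0.08, 0.963, 0.021, 0.258]
ft_force: [0.9, -0.4, -3.6]
width: 0.633
F [-0.09  0.02 -4.39] T tool [-0.003  1.606 -0.014] sd [0.021 0.023 0.022] tilt 30.0
```

View pics/w3.png

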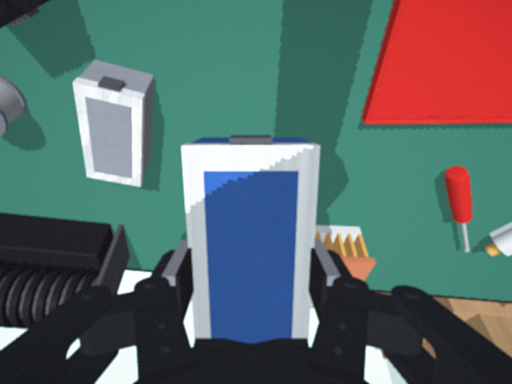

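The mean force stays at 4.4–4.8 N, about 0.46 kg. The moment swings at ±30° are dominated by the gripper's own weight. I'll return to level and compare the level moment after each tilt for a slide signature.

```bash
H='from h import *
F=[];T=[]
for i in range(16):
    robot.snapshot("top");st=robot.read_state();F.append(st["ft_force"]);T.append(st["torque"])
M=R.from_quat(st["eef_rot"]).as_matrix()
print("F",np.mean(F,0).round(2),"T tool",(np.mean(T,0)@M).round(3),"sd",np.std(T,0).round(3),"tilt",np.rad2deg(np.arccos(-M[2,2])).round(1))
delta([.4705,.3315,.18],9.9)'
python3 -m jog '[{"dp":[0,0,0],"angular":[0,4,0]},{"dp":[0,0,0],"angular":[0,11,0]},{"dp":[0,0,0],"angular":[0,18,0]},{"dp":[0,0,0],"angular":[0,25,0]},{"dp":[0,0,0],"angular":[0,29,0]},{"dp":[0,0,0],"angular":[0,30,0]},{"dp":[0,0,0],"angular":[0,30,0]},{"dp":[0,0,0],"angular":[0,30,0]}]'
python3 -c "$H"
```

```text
clock: 12.18
ee_pos: [0.5524, 0.1262, 0.209]
eef_rot: [-0.083, 0.997, -0.001, 0.0]
ft_force: [-1.4, -0.7, -3.6]
width: 0.637
F [-0.13 -0.22 -4.42] T tool [ 0.019 -0.065 -0.001] sd [0.028 0.031 0.032] tilt 0.1
t 12.97 pos [0.553  0.1264 0.209 ] dp [ 47.6 216.   28.6]
rot [-0.1   0.   -0.42]
```

The weight says loaded. The level moment is -0.018 Nm after one tilt and -0.065 Nm after the other. That sign fits a mass that slid (about 16 mm at 3 N), though it is weak against the noise. The tin goes to the red tray.

```bash
python3 -m jog '[{"dp":[5,22,0],"angular":[0,0,0]},{"dp":[12,56,0],"angular":[0,0,0]},{"dp":[20,92,0],"angular":[0,0,0]},{"dp":[28,128,5],"angular":[0,0,0]},{"dp":[36,162,12],"angular":[0,0,0]},{"dp":[42,190,20],"angular":[0,0,0]},{"dp":[46,208,30],"angular":[0,0,0]},{"dp":[48,216,40],"angular":[0,0,0]},{"dp":[48,216,50],"angular":[0,0,0]},{"dp":[48,216,50],"angular":[0,0,0]}]'
python3 -c "
from h import *
delta([.4705,.3315,.035],9.9); s=save('scene','s2.png')"
```

```text
clock: 14.22
ee_pos: [0.4699, 0.33, 0.1573]
eef_rot: [-0.082, 0.997, -0.002, -0.001]
ft_force: [0.1, -1.1, -4.2]
width: 0.634
t 14.22 pos [0.4699 0.33   0.1573] dp [ -1.1   1.8 122.3]
rot [-0.21 -0.13 -0.48]
```

View pics/s2.png

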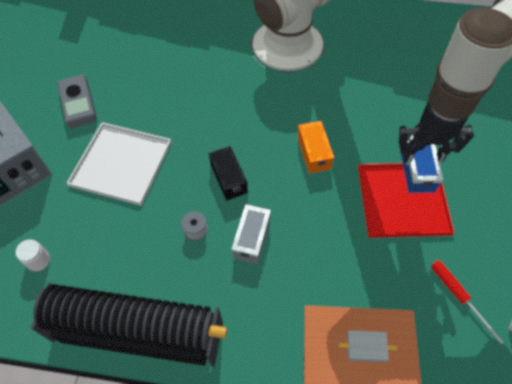

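The scene view shows the tin held at (425,165), above the red tray at (405,200). The grey tin is still at (252,233). Lowering gently.

```bash
python3 -m jog '[{"dp":[0,1,15],"angular":[0,0,0]},{"dp":[0,1,38],"angular":[0,0,0]},{"dp":[0,1,62],"angular":[0,0,0]},{"dp":[0,1,84],"angular":[0,0,0]},{"dp":[0,1,100],"angular":[0,0,0]},{"dp":[0,1,110],"angular":[0,0,0]},{"dp":[0,1,116],"angular":[0,0,0]},{"dp":[0,1,119],"angular":[0,0,0]},{"dp":[0,1,121],"angular":[0,0,0]},{"dp":[0,1,121],"angular":[0,0,0]}]'
python3 -m jog '[{"dp":[0,0,1],"angular":[0,0,0]},{"dp":[0,0,2],"angular":[0,0,0]},{"dp":[0,0,2],"angular":[0,0,0]}]'
```

```text
clock: 15.52
ee_pos: [0.4701, 0.3323, 0.0379]
eef_rot: [-0.083, 0.997, -0.001, 0.0]
ft_force: [1.0, 0.0, -4.0]
width: 0.635
clock: 15.9
ee_pos: [0.47, 0.3321, 0.0356]
eef_rot: [-0.083, 0.997, -0.001, 0.0]
ft_force: [-0.4, -0.6, -3.2]
width: 0.631
```

```bash
python3 -m jog '[{"dp":[0,0,1],"angular":[0,0,0]},{"dp":[0,0,1],"angular":[0,0,0]},{"dp":[0,0,1],"angular":[0,0,0]}]'
python3 -m jog '[{"dp":[0,0,1],"angular":[0,0,0]},{"dp":[0,0,1],"angular":[0,0,0]},{"dp":[0,0,1],"angular":[0,0,0]}]'
```

```text
clock: 16.27
ee_pos: [0.47, 0.3322, 0.0346]
eef_rot: [-0.083, 0.997, -0.001, 0.0]
ft_force: [-0.1, -0.0, -3.9]
width: 0.634
clock: 16.65
ee_pos: [0.4701, 0.3323, 0.0344]
eef_rot: [-0.083, 0.997, -0.001, 0.0]
ft_force: [-3.1, -1.3, 4.0]
width: 0.63
```

The force reversed from -4 N to +4 N, so the tin rests on the tray floor. Releasing and backing off.

```bash
python3 -m jog '[{"dp":[0,0,0],"angular":[0,0,0]},{"dp":[0,0,0],"angular":[0,0,0]},{"dp":[0,0,0],"angular":[0,0,0]},{"dp":[0,0,0],"angular":[0,0,0]},{"dp":[0,0,0],"angular":[0,0,0]}]' 85
python3 -m jog '[{"dp":[0,0,-8],"angular":[0,0,0]},{"dp":[0,0,-25],"angular":[0,0,0]},{"dp":[0,0,-50],"angular":[0,0,0]},{"dp":[0,0,-80],"angular":[0,0,0]},{"dp":[0,0,-110],"angular":[0,0,0]},{"dp":[0,0,-130],"angular":[0,0,0]},{"dp":[0,0,-140],"angular":[0,0,0]},{"dp":[0,0,-140],"angular":[0,0,0]},{"dp":[0,0,-140],"angular":[0,0,0]}]'
python3 - <<'E'
from h import *
F=[]
for i in range(6):
    st=robot.read_state();F.append(st['ft_force']);s=save('wrist','w4.png')
print('F',np.mean(F,0).round(2),st['width'])
T=np.eye(4);T[:3,:3]=R.from_quat(st['eef_rot']).as_matrix();T[:3,3]=st['ee_pos'];C=T@s['hand_eye']
s['eye']=C[:3,3];s['orientation']=C[:3,:3]
P=pts(s);z=P[...,2];m=(z>.046)&(z<.062)&(abs(P[...,0]-.47)<.09)&(abs(P[...,1]-.33)<.06)
print(cv2.minAreaRect((P[m][:,:2]*1000).astype(np.float32)),np.median(z[m]))
A=np.c_[P[m][:,:2],np.ones(m.sum())];print('slope',np.linalg.lstsq(A,z[m],rcond=None)[0])
t=save('top','t2.png');P=pts(t);z=P[...,2];m=(z>.035)&(z<.06)&(abs(P[...,0]-.62)<.09)&(abs(P[...,1])<.05)
print('grey',cv2.minAreaRect((P[m][:,:2]*1000).astype(np.float32)))
E
```

```text
clock: 17.27
ee_pos: [0.4701, 0.3322, 0.0336]
eef_rot: [-0.083, 0.997, -0.001, 0.0]
ft_force: [-0.7, -0.2, 0.5]
width: 0.998
clock: 18.4
ee_pos: [0.4695, 0.332, 0.1726]
eef_rot: [-0.083, 0.997, -0.001, -0.001]
ft_force: [-0.5, 0.1, -1.3]
width: 0.999
F [-0.06 -0.03 -0.39] 0.9926262231985368
((468.669189453125, 332.4848937988281), (117.25460052490234, 57.07916259765625), 9.56379222869873) 0.05375958377124629
slope [ 0.00060634 -0.00068283  0.0536557 ]
grey ((619.3828125, -2.2053451538085938), (56.85542678833008, 117.27005767822266), 84.1663589477539)
```

View pics/w4.png

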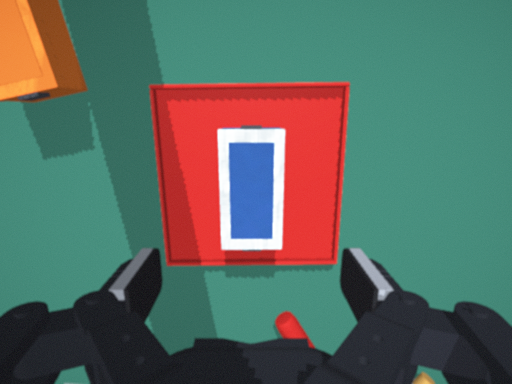

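The wrist view shows the blue tin at (251,190), flat in the red tray and clear of the open fingers. The empty-hand force is about -0.4 N, so the net tin weight is about 4 N, which means loaded. Handing in.

```bash
python3 -c "
from h import *
robot.sign_off()"
```

```text
the job is handed in; nothing more can be done
```

The blue tin still held something, so I set it down in the red tray, let go and handed the job in at about 19 s.

- **What I did:** I gripped the tin across its width and lifted it 180 mm. I rocked it 30° one way, back through level, then 30° the other way.
- **Weight:** The wrist read about 4.4 N with the tin against -0.4 N with the hand empty. That is about 4.0 N net, within the 3.8–5.0 N range for a loaded tin and far from the 1.3–1.7 N of an empty one.
- **Sliding:** This sign was weak. The moment at level changed by only about 0.05 Nm between the two tilts: right direction, but less than a full slide should give and close to the noise. The decision rests on the weight.
- **Last checks:** The tin's top is level at z = 0.054 m, as expected on the tray floor. It is about 2 mm from the tray centre, and the open gripper is clear above it. The grey tin moved less than 1 mm by measurement.

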